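# Set a handle blank against the stops of a table saw and hold its guard up

### The arm

A 6-joint arm with a two-finger parallel gripper is mounted at the origin on the work surface. World frame = base frame: x ahead of the robot, y to its left, z up, the work surface at z = 0. Lengths are in m, angles in rad, forces in N, time in s.
With the tool pointing down it reaches from about 0.375 to 0.9 m from the base axis. Payload 3.1 kg.
Tool frame: the origin (TCP) lies at the very end of the fingers, on their centre line; the grasp point (between the pads) lies 19 mm behind it; z points along the fingers, y is the direction in which the jaws open and shut (so a half turn about z gives the same grasp; the last joint's range is limited). The gripper opens to 85 mm and grips with 20 to 120 N. Pads are 22 mm wide; open, the fingers measure 114 mm over their backs; the gripper's body (76 mm by 85 mm) begins 54 mm behind the grasp point. The pads swing forward as they close: fully open they stand 13 mm farther back than shut.
Start: joints at [1.107, 0.527, 1.433, -0, 1.181, -0.178], TCP at [0.176, 0.6, 0.231] pointing down, gripper open.
Joint ranges: [-3.08, 3.08], [-0.75, 2.2], [0.22, 2.44], [-1.43, 4.57], [0, 2.65], [-2.85, 2.85]. Speed limits (rad/s): [2.79, 2.79, 3.14, 3.14, 3.14, 3.14].

### API

Orientations are given as a unit quaternion [x, y, z, w].
In Python, from station import manip gives the robot as it stands. The module is installed in compiled form; this text tells all that it offers.
- The arm moves only by the tool send_rows, never from a script. Its argument "commands" is a list of rows, each an object with "delta_pos": the shift along the world's x, y, z in cm, a list of three; "yaw": the turn about the world's z in rad. A call has 1 to 10 rows; each row shifts and turns the pose as measured when the row begins; what a row does not reach is not made up. A row lasts 1/8 s, in which the tool goes at most 62.5 mm and 10.7 degrees, less where a joint would pass 70% of its speed; a pose out of reach is approached as far as the arm can. A call is refused whole if a number of a shift passes 6.25 or a number of a turn 0.188, either way. A call with a gripper value outside its range is refused whole. "grip" is the closure, from -1 (fully open) to 1 (shut), set as the call begins (left out, the last holds). The fingers move at their own pace and stop on an object; "force" is the grip in N (left out, the last holds). Time passes only in rows, so rows that do not move let the fingers close. It gives the time, the measured TCP pose, the force and the opening at its end, in the units of the state.
- manip.sense(): the state, without advancing time (a new reading comes with each control period).
- manip.snapshot(name): name is "scene" or "top" or "wrist"; returns the picture (384x512x3 uint8, blue, green, red); there is no depth.
- manip.get_calibration(name): a dict with "fx", "fy", "cx", "cy" (pixels), "world_to_cam" (4x4, takes a point from world to camera coordinates); the wrist camera has in their place "mount" (4x4, takes a point from camera to tool coordinates, whose origin is the TCP and whose axes are the flange's). Camera axes: x right, y down, z forward; pixel columns grow to the right and rows downward; lengths in m; the calibration is good to about 2 mm. A picture is of the moment at which its call begins: read the wrist's pose just before it. get_calibration takes no time and is no camera call.
- manip.sign_off(): hands the job in, once; it reports no verdict.
The state is a dict: "t": time; "q": joint angles; "qd": joint speeds; "tau": joint torques, N m; "tcp_pos": TCP position; "tool_rot": TCP orientation; "force": force on the tool from outside, world axes, zero at the start; "ft_torque": the same for the moment, N m; "finger_gap": opening from 0.0 (shut) to 1.0 (fully open).
Only numpy, scipy, OpenCV 4.12 (cv2) and the standard library are available. Lean on these libraries where they do the work, as an engineer would, in place of code of your own. Each camera call takes 0.05 s, during which the arm holds its last target. There are 200 camera calls.

### The job

Slide the dark handle blank on the saw's table fully home: its long side flat against the mitre gauge's fence and its end against the red stop block. Then lift the blade guard without letting it drop, and finish while holding it steady at 45 degrees open, so that I can measure from the stop to the blade. Keep yourself and the blank off the blade, and leave everything else where it lies.

Things in the scene. Friction and masses are not known exactly. Their poses are not given: they have to be found in the camera images.
- blank: The knife-handle blank: a dark hardwood bar 120 x 40 x 18 mm, about 0.1 kg, lying flat and loose on the saw's table in front of the guard. Origin: centre of its underside; its x axis runs across the 40 mm width, y along the 120 mm length, z up.
- mitre: Mitre gauge, locked: a silver fence bar 290 x 14 mm, 39 mm high, across the saw's table, a blue head and black knob (58 mm high) behind it. Origin: on the fence's working face at table height, on the blade's line; x points square out of that face toward the blade, y along the fence (it reaches from -130 to 160 mm), z up. The table is this frame's z = 0, smooth and level.
- stop: Red length stop clamped over the fence: a block 22 mm out from the fence's face, 24 mm wide, 48 mm high. Origin: where its working face meets the fence's face, at table height; axes as the mitre gauge's; the working face looks to -y, the block lies at +y. With the blank home, the blank's origin is at x = 20, y = -60 mm here.
- saw: The bench table saw, bolted down: green housing, aluminium table 410 x 340 mm whose top is 125 mm above the bench. Origin: at bench height, below the table, on the line of the blade; x along the blade from the mitre gauge to the guard's hinge, y parallel to the mitre fence, z up. The table reaches from -210 to 200 mm in x and 170 mm either side in y.
- blade: The saw blade, a fixed toothed disc of 116 mm diameter and 3 mm thick under the guard; origin at its centre, 30 mm below the table top; its top stands 28 mm above the table. Sharp: nothing may touch it.
- guard: Blade guard: a hood with clear sides and orange top, 150 mm long, 36 wide, 50 high, hinged at its end away from the mitre gauge, with a black ball knob on a stalk at the other. About 0.18 kg; drops shut by its own weight from every angle, no catch. Origin: on the hinge axis, 45 mm above the table; -x along the hood to the knob, y along the hinge axis, z its upward side.
- guard_angle (a joint): Opening angle of the guard in radians: 0 = down on the table (horizontal), growing as the knob end is lifted; end stop at 1.15 (66 degrees). Nearly free of friction.
- guard_knob (a point): Centre of the guard's black ball knob, 22 mm in diameter, 175 mm from the hinge axis and level with it when the guard is down (45 mm above the table); its stalk is 8 mm thick; the hood's front is 32 mm behind this point. It moves with the guard on a 175 mm arc.
- guard_hinge (a point): Middle of the guard's hinge axis, 45 mm above the saw's table; fixed to the saw.
- square: A bystander: leave it where it lies. A small try square lying on the saw's table beside the guard, steel blade 100 mm, wooden stock 75 mm, 12 mm high. Origin: underside, middle of the steel blade.
- pencil: A bystander: leave it where it lies. A flat yellow carpenter's pencil, about 160 x 13 x 8 mm, on the saw's table on the other side of the guard. Origin: centre of its underside.
- offcut: A bystander: leave it where it lies. A short dark wood offcut, 45 x 40 x 18 mm, on the saw's table beyond the pencil. Origin: centre of its underside.
- glue: A bystander: leave it where it lies. A white glue bottle, 50 mm in diameter, 140 mm high, with a yellow label and orange cap, standing on the bench. Origin: centre of its foot.
- jug: A bystander: leave it where it lies. A large white bottle, 84 mm in diameter, 200 mm high, with a blue label, standing on the bench. Origin: centre of its foot.
- tape: A bystander: leave it where it lies. A roll of pale tape, 104 mm in diameter, 48 mm high, lying on the bench. Origin: centre of its underside.
- pushstick: A bystander: leave it where it lies. The saw's flat red push stick, about 275 x 50 x 10 mm, lying on the bench. Origin: underside, middle of its blade.
- driver: A bystander: leave it where it lies. A screwdriver with a red handle lying on the bench. Origin: underside, about the middle of it.
Mind the look-alikes: they are no part of the job. What is meant by the blank is not pink or white, and is the smaller of those in its own colour.

How it is judged:
On the way, in this order (a step that is already met when the one before it is completed fails the run):
1. the blank is home: long side against the mitre fence, end against the stop (x of blank in the frame of mitre between 0.018 and 0.022 m and y of blank in the frame of stop between -0.062 and -0.058 m and z of blank in the frame of mitre between -0.003 and 0.003 m and angle between the x axis of blank and the x axis of mitre, either way round below 0.025 rad and angle between blank's own z axis and vertical below 0.05 rad), for 0.3 s.
2. the guard is lifted and held steady at 45 degrees (value of joint guard_angle between 0.698 and 0.873 rad and velocity of joint guard_angle between -0.15 and 0.15 rad/s and contact force between the fingers and guard above 0.3 N), for 0.3 s.
At the end, for the whole second after the job is handed in: The blank lies flat, its long side within 2 mm of the fence and parallel to it (0.025 rad), its end within 2 mm of the stop; the guard stands at 45 degrees open within 5 degrees, at rest, carried by the fingers (over 0.3 N) and propped by nothing else (all of step 1 and all of step 2 and contact force between guard and blank below 0.1 N and contact force between guard and square below 0.1 N and contact force between guard and pencil below 0.1 N and contact force between guard and offcut below 0.1 N and contact force between guard and glue below 0.1 N and contact force between guard and jug below 0.1 N and contact force between guard and tape below 0.1 N and contact force between guard and pushstick below 0.1 N and contact force between guard and driver below 0.1 N); the arm keeps its last pose, push and grip.
It fails at once if the robot or the blank touches the blade (contact force between blade and anything else above 0.5 N).
It fails at once if the guard is let drop (it falls faster than 3 rad/s) (velocity of joint guard_angle below -3 rad/s).
It fails at once if another thing on the saw or bench is shifted by more than 20 mm (distance of any of square, pencil, offcut, glue, jug, tape, pushstick, driver from where it was at the start of the episode above 0.02 m).
It also fails if it takes over 54 s, if anything falls off the work surface, if the arm or the gripper's body presses on something with over 40 N, if the wrist force passes 120 N, or if a joint passes its speed limit or range.

## Working session

There is one attempt and no reset: what is moved stays moved. The work goes in short steps, Python scripts to look and compute and a tool call to move; the robot and the scene stay as the last step left them, time stands still between calls to the robot, and variables do not carry over. Pictures are saved under pics/ and viewed, about 8 in all and at most 12, crops included, and the job is handed in when it is done.

Besides the shell and the picture viewer there is one more tool, called after "Emit:" as name(argument=value, ...), one argument or row to a line, values as JSON. send_rows: Moves the arm, as the interface text tells. Its arguments: {"type":"object","properties":{"commands":{"type":"array","items":{"type":"object","properties":{"delta_pos":{"type":"array","items":{"type":"number"}},"yaw":{"type":"number"}}}},"grip":{"type":"number"},"force":{"type":"number"}},"required":["commands"]}

```bash
mkdir -p pics
cat > h.py <<'E'
import numpy as np, cv2
from station import manip
def ray(cal,u,v):
    M=np.array(cal["world_to_cam"]);R=M[:3,:3];o=-R.T@M[:3,3]
    d=R.T@np.array([(u-cal["cx"])/cal["fx"],(v-cal["cy"])/cal["fy"],1]);return o,d
def on(cal,u,v,z):
    o,d=ray(cal,u,v);return o+d*(z-o[2])/d[2]
def proj(cal,p):
    M=np.array(cal["world_to_cam"]);c=M[:3,:3]@np.array(p)+M[:3,3]
    return cal["fx"]*c[0]/c[2]+cal["cx"],cal["fy"]*c[1]/c[2]+cal["cy"]
E
python3 - <<'E'
from h import *
for n in("scene","top"):
    im=manip.snapshot(n);cv2.imwrite(f"pics/{n}0.png",im)
    cv2.imwrite(f"pics/{n}0b.png",cv2.resize(im,(800,600),interpolation=cv2.INTER_CUBIC))
    c=manip.get_calibration(n);M=np.array(c["world_to_cam"]);print(n,c["fx"],-M[:3,:3].T@M[:3,3],M[:3,:3].round(3).tolist())
print(manip.sense())
E
```

```text
scene 461.2074224720832 [1.10037528 0.5419401  1.33431699] [[-0.69, 0.724, -0.01], [0.607, 0.571, -0.552], [-0.394, -0.387, -0.834]]
top 394.013844842582 [ 0.4391734  -0.0452356   1.36230594] [[0.015, -1.0, -0.024], [-0.998, -0.013, -0.064], [0.064, 0.025, -0.998]]
{'t': 0.1, 'q': array([ 1.10648917e+00,  5.28375205e-01,  1.43377433e+00,  2.57637997e-05,
        1.18142101e+00, -1.78510622e-01]), 'qd': array([ 1.07817930e-03, -1.85726843e-03, -3.21250323e-03,  3.69969923e-05,
       -1.80139175e-03, -5.00346166e-04]), 'tau': array([ 7.86877251e-06, -4.43304706e+01, -1.78585035e+01, -2.37570530e-04,
        3.84337065e-03, -1.12925323e-05]), 'tcp_pos': array([0.1758776 , 0.59906838, 0.2304302 ]), 'tool_rot': array([ 1.42417218e-01,  9.89806222e-01, -9.34543930e-04, -3.23715672e-04]), 'force': array([-0.7433538 , -0.67244367, -0.79786641]), 'ft_torque': array([ 0.01666185,  0.0215321 , -0.01978247]), 'finger_gap': 1.0012762674220923}
```

View pics/top0b.png

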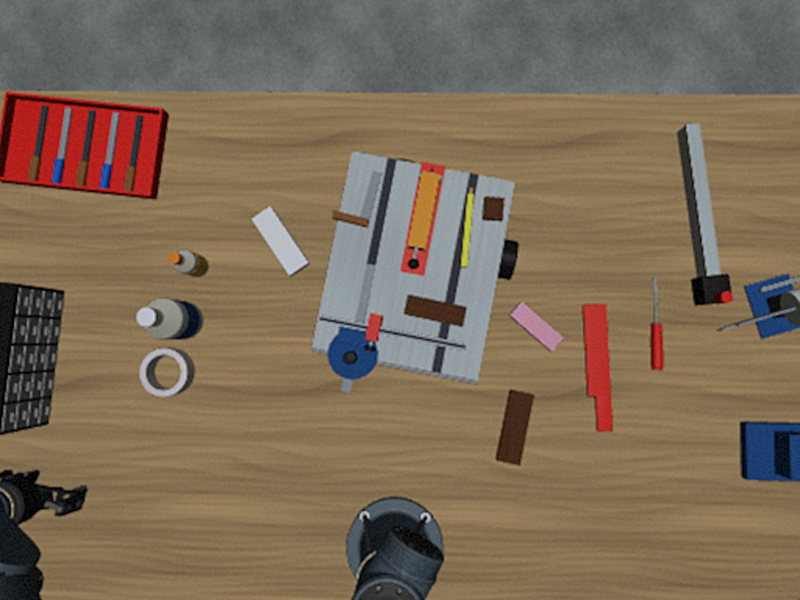

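View pics/scene0b.png

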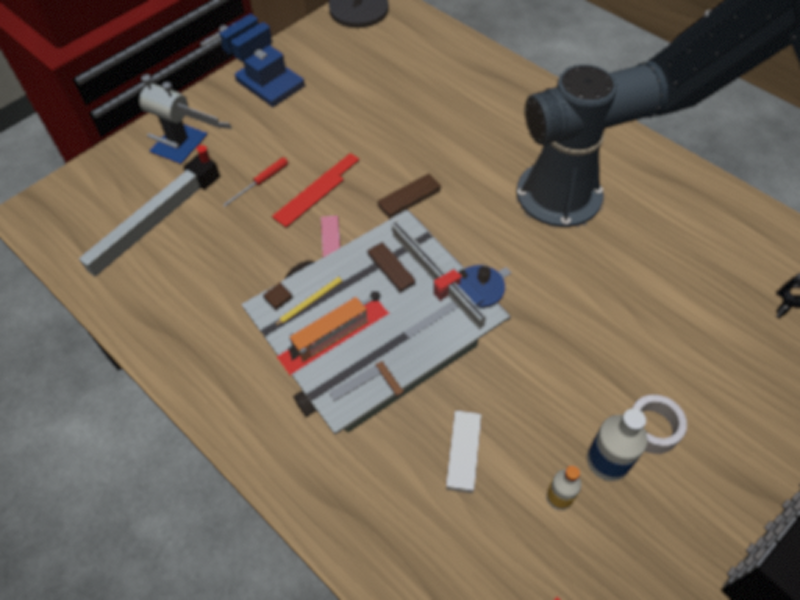

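Candidates for the blank (top picture, 800x600): the brown bar on the saw table (435,310), the larger brown bar on the bench (515,427), the offcut (493,208), the pink bar (537,327) and the white bar (280,240). I choose (435,310), because it lies on the table in front of the guard and is the smaller brown bar. The mitre stop is at (374,327) and the guard knob at (413,263).

Run:
```python
from h import *
c=manip.get_calibration("top");im=cv2.imread("pics/top0.png")
hsv=cv2.cvtColor(im,cv2.COLOR_BGR2HSV)
cr=im[90:255,190:340];cv2.imwrite("pics/crop1.png",cv2.resize(cr,None,fx=3.6,fy=3.6,interpolation=cv2.INTER_CUBIC))
def comp(mask,u,v,z,name):
    n,l,s,ce=cv2.connectedComponentsWithStats(mask.astype(np.uint8));
    k=l[int(v),int(u)]
    if k==0: print(name,"no",hsv[int(v),int(u)]);return
    ys,xs=np.where(l==k);P=np.array([on(c,a,b,z)[:2] for a,b in zip(xs,ys)],np.float32)
    r=cv2.minAreaRect(P*1000);w,V=np.linalg.eigh(np.cov(P.T));d=V[:,1]
    print(name,"n",len(xs),"mean",P.mean(0).round(4),"rect c,size",np.round(r[0],1),np.round(r[1],1),"long axis deg",np.degrees(np.arctan2(d[1],d[0])).round(2))
s=.64;H,S,V=[hsv[...,i].astype(int) for i in range(3)]
print("px blank",hsv[198,278],"orange",hsv[130,272],"red",hsv[209,239],"table",hsv[215,270],"knob",hsv[168,265])
comp((V<95)&(S>70)&((H<15)|(H>165)),435*s,310*s,.143,"blank")
comp((V<95)&(S>70)&((H<15)|(H>165)),515*s,427*s,.018,"benchbar")
comp((H>=8)&(H<20)&(S>180)&(V>150),425*s,205*s,.18,"guardtop")
comp(((H<6)|(H>174))&(S>150),374*s,327*s,.173,"stop")
comp((V<60),413.5*s,263.5*s,.17,"knob")
```

```text
px blank [ 11 159  64] orange [ 17 190 181] red [  1 177 183] table [108  25 133] knob [120  26  29]
blank n 456 mean [ 0.5011 -0.0778] rect c,size [500.9 -77.5] [116.5  40. ] long axis deg 78.52
benchbar n 692 mean [ 0.2583 -0.2551] rect c,size [ 258.2 -255.2] [ 51.2 152.3] long axis deg 168.72
guardtop n 495 mean [ 0.698  -0.0517] rect c,size [696.4 -52.9] [ 37.5 148.8] long axis deg 169.69
stop n 126 mean [0.465  0.0414] rect c,size [464.5  41.4] [23.1 49.7] long axis deg 168.0
knob n 30 mean [ 0.5907 -0.034 ] rect c,size [590.3 -34.4] [15.3 15.2] long axis deg 137.3
```

View pics/crop1.png

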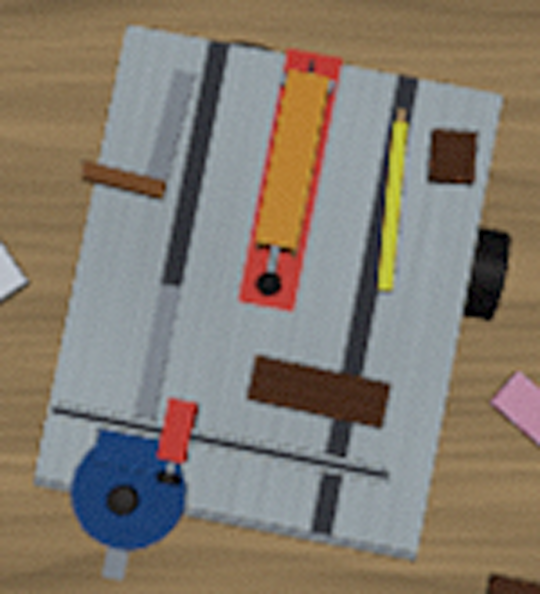

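The crop confirms the choice: a dark bar at crop (318,390), nearly parallel to the fence, with the stop to its left at (178,430) and the knob at (268,284). Next I move to the pushing position above the table, on the knob side of the blank.

Emit:
send_rows(
  commands=[
    {"delta_pos": [2.8, -5, 2], "yaw": 0.05},
    {"delta_pos": [2.8, -5, 2], "yaw": 0.05},
    {"delta_pos": [2.8, -5.2, 1]},
    {"delta_pos": [2.8, -5.2, 1]},
    {"delta_pos": [2.8, -5.2, 0]},
    {"delta_pos": [2.8, -5.2, 0]},
    {"delta_pos": [2.8, -5.2, 0]},
    {"delta_pos": [2.8, -5.2, 0]},
    {"delta_pos": [2.8, -5.2, 0]},
    {"delta_pos": [2.8, -5.2, 0]},
  ],
  grip=0.2,
  force=30,
)

```text
validation failed for argument at $.co...
```

Emit:
send_rows(
  commands=[
    {"delta_pos": [2.8, -5.0, 2.0], "yaw": 0.05},
    {"delta_pos": [2.8, -5.0, 2.0], "yaw": 0.05},
    {"delta_pos": [2.8, -5.2, 1.0], "yaw": 0.0},
    {"delta_pos": [2.8, -5.2, 1.0], "yaw": 0.0},
    {"delta_pos": [2.8, -5.2, 0.0], "yaw": 0.0},
    {"delta_pos": [2.8, -5.2, 0.0], "yaw": 0.0},
    {"delta_pos": [2.8, -5.2, 0.0], "yaw": 0.0},
    {"delta_pos": [2.8, -5.2, 0.0], "yaw": 0.0},
    {"delta_pos": [2.8, -5.2, 0.0], "yaw": 0.0},
    {"delta_pos": [2.8, -5.2, 0.0], "yaw": 0.0},
  ],
  grip=0.2,
  force=30,
)

```text
t: 1.35
tcp_pos: [0.4593, 0.0693, 0.2888]
tool_rot: [0.087, 0.996, -0.002, 0.0]
force: [0.3, 0.3, 0.2]
finger_gap: 0.398
```

Emit:
send_rows(
  commands=[
    {"delta_pos": [2.0, -5.0, 1.5], "yaw": 0.0},
    {"delta_pos": [2.0, -5.0, 1.5], "yaw": 0.0},
    {"delta_pos": [1.0, -2.0, 1.0], "yaw": 0.0},
    {"delta_pos": [0.0, 0.0, 0.0], "yaw": 0.0},
  ],
)

```text
t: 1.85
tcp_pos: [0.5111, -0.059, 0.3281]
tool_rot: [0.09, 0.996, -0.001, -0.001]
force: [0.4, 0.9, -0.8]
finger_gap: 0.404
```

```bash
cat >> h.py <<'E'
from scipy.spatial.transform import Rotation as Ro
def wcal():
    s=manip.sense();c=dict(manip.get_calibration("wrist"));T=np.eye(4);T[:3,:3]=Ro.from_quat(s["tool_rot"]).as_matrix();T[:3,3]=s["tcp_pos"]
    c["world_to_cam"]=np.linalg.inv(T@np.array(c["mount"]));return c,s
E
python3 - <<'E'
from h import *
import pickle
c,s=wcal();im=manip.snapshot("wrist");pickle.dump(c,open("w1.pkl","wb"));cv2.imwrite("pics/w1.png",im)
cv2.imwrite("pics/w1b.png",cv2.resize(im,(800,600)))
print(s["tcp_pos"],Ro.from_quat(s["tool_rot"]).as_matrix().round(3).tolist(),s["finger_gap"])
E
```

```text
[ 0.51105522 -0.05904617  0.32809961] [[-0.984, 0.18, -0.002], [0.18, 0.984, -0.003], [0.002, -0.003, -1.0]] 0.40380150441040075
```

View pics/w1b.png

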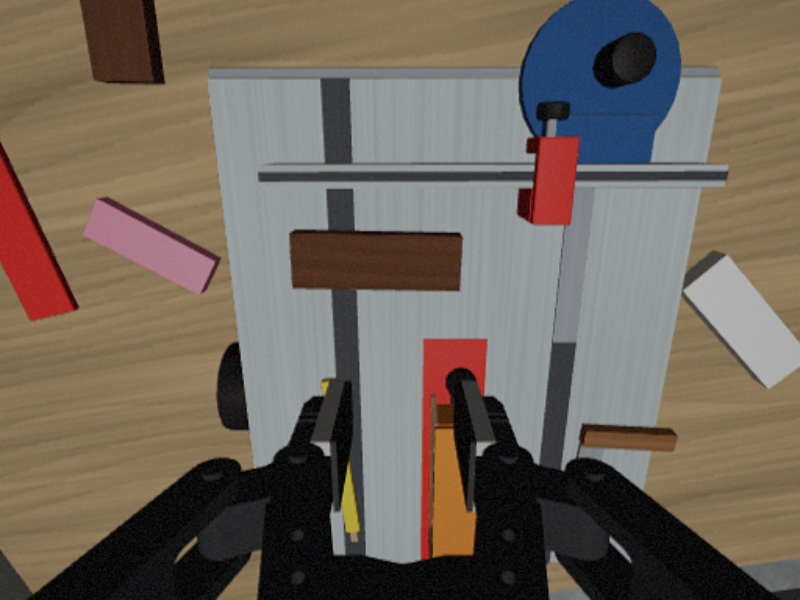

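The wrist picture shows the fence's front edge along about (260,181)-(727,186), the stop's front-left top corner at (532,223), the blank at (291,231)-(461,290) and the knob at (461,381).

Run:
```python
from h import *
import pickle
c=pickle.load(open("w1.pkl","rb"))
def P(u,v,z): return on(c,u*.64-.18,v*.64-.18,z)[:2]
L=P(260,180.5,.164);R=P(726,186,.164);d=R-L;v=d/np.linalg.norm(d);u=np.array([v[1],-v[0]])
print("fence ang",np.degrees(np.arctan2(*v[::-1])),"len",np.linalg.norm(d))
f=lambda p:np.round([p@u*1000,p@v*1000],1)
print("u",u,"fence",f(L),f(R))
print("stop front corners",f(P(532,223,.173)),f(P(572,224,.173)))
for q in((292,233),(461,234),(461,290),(292,289)):print("blank",f(P(*q,.143)))
print("knob",f(P(461,381,.17)),"tcp",f(manip.sense()["tcp_pos"][:2]))
```

```text
fence ang 78.98380208825724 len 0.2897641443276681
u [ 0.9815732 -0.1910865] fence [453.3 -50.3] [453.3 239.4]
stop front corners [476.2 118.7] [476.6 143.6]
blank [489.6 -37.4]
blank [488.9  78.8]
blank [529.   80.8]
blank [529.7 -39.9]
knob [587.3  80.7] tcp [511.8  40.5]
```

Emit:
send_rows(
  commands=[
    {"delta_pos": [3.4, -2.7, 0.0], "yaw": -0.005},
    {"delta_pos": [0.0, 0.0, -5.0], "yaw": 0.0},
    {"delta_pos": [0.0, 0.0, -5.0], "yaw": 0.0},
    {"delta_pos": [0.0, 0.0, -5.0], "yaw": 0.0},
    {"delta_pos": [0.0, 0.0, -3.0], "yaw": 0.0},
    {"delta_pos": [0.0, 0.0, -0.8], "yaw": 0.0},
    {"delta_pos": [0.0, 0.0, 0.0], "yaw": 0.0},
  ],
)

```text
t: 2.78
tcp_pos: [0.5382, -0.073, 0.1328]
tool_rot: [0.087, 0.996, 0.001, -0.006]
force: [0.6, -0.0, 1.6]
finger_gap: 0.401
```

Emit:
send_rows(
  commands=[
    {"delta_pos": [0.1, -1.1, -0.2], "yaw": 0.0},
    {"delta_pos": [-0.7, 0.14, -0.2], "yaw": 0.0},
    {"delta_pos": [-0.8, 0.16, 0.0], "yaw": 0.0},
    {"delta_pos": [-0.8, 0.16, 0.0], "yaw": 0.0},
    {"delta_pos": [-0.8, 0.16, 0.0], "yaw": 0.0},
  ],
)

```text
t: 3.4
tcp_pos: [0.5092, -0.079, 0.1327]
tool_rot: [0.087, 0.996, 0.0, -0.001]
force: [0.3, 0.5, -0.6]
finger_gap: 0.398
```

Emit:
send_rows(
  commands=[
    {"delta_pos": [-0.6, 0.12, -0.1], "yaw": 0.0},
    {"delta_pos": [-0.5, 0.1, 0.0], "yaw": 0.0},
  ],
)

```text
t: 3.65
tcp_pos: [0.5013, -0.0778, 0.1329]
tool_rot: [0.087, 0.996, -0.001, 0.004]
force: [9.4, 1.0, -0.7]
finger_gap: 0.4
```

Emit:
send_rows(
  commands=[
    {"delta_pos": [-0.3, 0.06, 0.0], "yaw": 0.0},
    {"delta_pos": [-0.3, 0.06, 0.0], "yaw": 0.0},
  ],
)

```text
t: 3.9
tcp_pos: [0.5015, -0.0778, 0.1344]
tool_rot: [0.089, 0.996, -0.002, 0.012]
force: [5.4, 0.4, -0.5]
finger_gap: 0.401
```

Emit:
send_rows(
  commands=[
    {"delta_pos": [1.2, -0.24, 0.0], "yaw": 0.0},
    {"delta_pos": [0.5, -0.1, 5.0], "yaw": 0.0},
    {"delta_pos": [0.0, 0.0, 1.5], "yaw": 0.0},
    {"delta_pos": [-3.0, -3.8, 0.0], "yaw": 0.0},
    {"delta_pos": [-3.4, -3.8, 0.0], "yaw": 0.0},
    {"delta_pos": [0.0, 0.0, 0.0], "yaw": 0.0},
  ],
  grip=1.0,
)

```text
t: 4.65
tcp_pos: [0.4533, -0.1586, 0.1998]
tool_rot: [0.087, 0.996, -0.001, 0.008]
force: [0.5, 0.2, -0.4]
finger_gap: -0.004
```

Emit:
send_rows(
  commands=[
    {"delta_pos": [0.0, 0.0, -4.0], "yaw": 0.0},
    {"delta_pos": [0.0, 0.0, -2.5], "yaw": 0.0},
    {"delta_pos": [0.0, 0.0, -0.5], "yaw": 0.0},
    {"delta_pos": [0.0, 0.0, 0.0], "yaw": 0.0},
  ],
)

```text
t: 5.15
tcp_pos: [0.4557, -0.1582, 0.1286]
tool_rot: [0.087, 0.996, -0.001, 0.008]
force: [0.5, 0.4, 0.4]
finger_gap: -0.003
```

Run:
```python
from h import *
c,s=wcal();im=manip.snapshot("wrist");cv2.imwrite("pics/w2.png",im);t=manip.snapshot("top");cv2.imwrite("pics/t2.png",t)
a=cv2.resize(im,(400,300));b=cv2.resize(t[120:255,200:380],(400,300),interpolation=cv2.INTER_CUBIC)
cv2.imwrite("pics/m2.png",np.hstack([a,b]));p=s["tcp_pos"]*1000
print(s["t"],p,p[0]*.9816-p[1]*.191,p[0]*.191+p[1]*.9816,s["force"])
```

```text
5.15 [ 455.70397102 -158.15018288  128.60287039] 477.52570288217805 -68.2007610520663 [0.46624284 0.42260824 0.37609208]
```

View pics/m2.png

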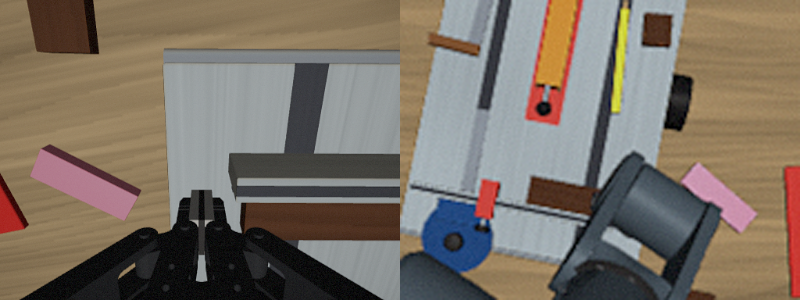

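The blank lies flat against the fence, and the fingers are just past its end. Next I push it along the fence to the stop.

Emit:
send_rows(
  commands=[
    {"delta_pos": [0.1, 1.0, 0.0], "yaw": 0.0},
    {"delta_pos": [0.15, 0.8, 0.0], "yaw": 0.0},
    {"delta_pos": [0.15, 0.8, 0.0], "yaw": 0.0},
    {"delta_pos": [0.15, 0.8, 0.0], "yaw": 0.0},
    {"delta_pos": [0.15, 0.8, 0.0], "yaw": 0.0},
    {"delta_pos": [0.15, 0.6, 0.0], "yaw": 0.0},
  ],
)

```text
t: 6.0
tcp_pos: [0.4661, -0.1075, 0.1314]
tool_rot: [0.087, 0.996, -0.002, 0.011]
force: [0.2, -1.6, -0.5]
finger_gap: 0.004
```

Emit:
send_rows(
  commands=[
    {"delta_pos": [0.03, 0.3, 0.0], "yaw": 0.0},
  ],
)

```text
t: 6.12
tcp_pos: [0.4669, -0.1051, 0.1315]
tool_rot: [0.085, 0.996, -0.004, 0.012]
force: [-2.1, -9.0, -0.3]
finger_gap: 0.0
```

Emit:
send_rows(
  commands=[
    {"delta_pos": [0.05, 0.3, 0.0], "yaw": 0.0},
    {"delta_pos": [0.05, 0.3, 0.0], "yaw": 0.0},
  ],
)

```text
t: 6.38
tcp_pos: [0.4712, -0.1057, 0.1327]
tool_rot: [0.083, 0.996, -0.01, 0.016]
force: [-1.6, -11.9, 1.2]
finger_gap: -0.001
```

Emit:
send_rows(
  commands=[
    {"delta_pos": [-0.2, -1.2, 0.0], "yaw": 0.0},
    {"delta_pos": [0.0, -0.3, 5.0], "yaw": 0.0},
    {"delta_pos": [0.0, 0.0, 2.0], "yaw": 0.0},
    {"delta_pos": [3.0, 3.7, 0.0], "yaw": 0.0},
    {"delta_pos": [2.8, 3.8, 0.0], "yaw": 0.0},
    {"delta_pos": [0.0, 0.0, 0.0], "yaw": 0.0},
  ],
)

```text
t: 7.12
tcp_pos: [0.5281, -0.0466, 0.2043]
tool_rot: [0.086, 0.996, -0.008, 0.015]
force: [-0.1, -0.6, 0.8]
finger_gap: -0.004
```

Run:
```python
from h import *
import pickle
c,s=wcal();im=manip.snapshot("wrist");pickle.dump(c,open("w3.pkl","wb"));cv2.imwrite("pics/w3.png",im)
cv2.imwrite("pics/w3b.png",cv2.resize(im,(800,600)))
p=s["tcp_pos"]*1000
print(s["t"],p,p[0]*.9816-p[1]*.191,p[0]*.191+p[1]*.9816,s["force"])
```

```text
7.125 [528.07313908 -46.55432978 204.34330847] 527.2484703095894 55.16423945157032 [-0.10370519 -0.57635495  0.77936569]
```

View pics/w3b.png

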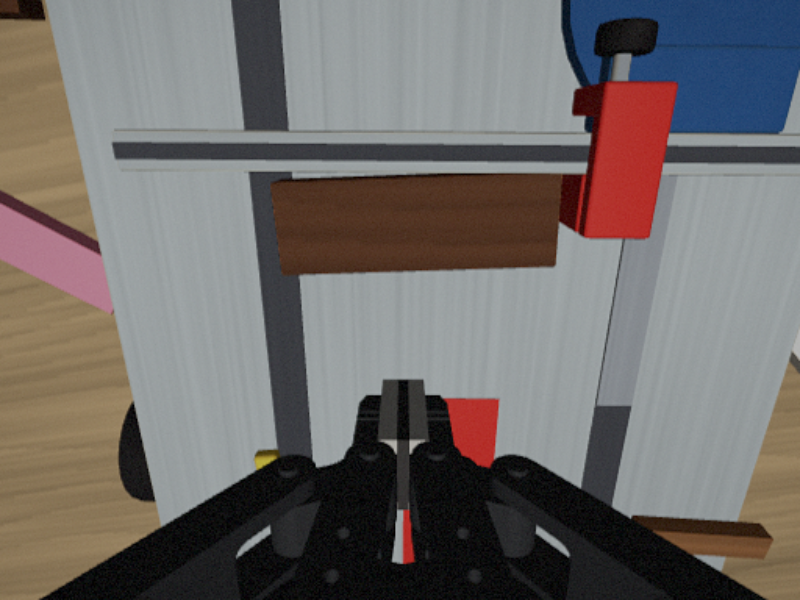

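The blank is at the stop, but its left end stands slightly off the fence, about 1.5 degrees: its lower edge runs (284,273)-(555,266). I'll re-square it with a two-finger push centred slightly left.

Emit:
send_rows(
  commands=[
    {"delta_pos": [-0.1, -0.5, -4.0], "yaw": 0.0},
    {"delta_pos": [0.0, 0.0, -2.8], "yaw": 0.0},
    {"delta_pos": [0.0, 0.0, -0.4], "yaw": 0.0},
    {"delta_pos": [-0.6, 0.12, 0.0], "yaw": 0.0},
    {"delta_pos": [-0.6, 0.12, 0.0], "yaw": 0.0},
  ],
  grip=0.2,
)

```text
t: 7.8
tcp_pos: [0.5115, -0.0536, 0.1317]
tool_rot: [0.089, 0.996, -0.009, 0.014]
force: [0.4, 0.5, 0.9]
finger_gap: 0.398
```

Emit:
send_rows(
  commands=[
    {"delta_pos": [-0.4, 0.09, 0.0], "yaw": 0.0},
    {"delta_pos": [-0.3, 0.07, 0.0], "yaw": 0.0},
  ],
)

```text
t: 8.05
tcp_pos: [0.5061, -0.0527, 0.1337]
tool_rot: [0.089, 0.996, -0.009, 0.017]
force: [4.9, -0.7, -0.8]
finger_gap: 0.401
```

Emit:
send_rows(
  commands=[
    {"delta_pos": [-0.4, 0.1, -0.1], "yaw": 0.0},
  ],
)

```text
t: 8.18
tcp_pos: [0.5061, -0.0527, 0.1341]
tool_rot: [0.089, 0.996, -0.01, 0.023]
force: [8.8, -0.6, -1.2]
finger_gap: 0.402
```

Emit:
send_rows(
  commands=[
    {"delta_pos": [1.2, -0.24, 0.0], "yaw": 0.0},
    {"delta_pos": [0.8, 0.0, 4.0], "yaw": 0.0},
    {"delta_pos": [0.0, 0.0, 5.0], "yaw": 0.0},
    {"delta_pos": [0.0, 0.0, 0.0], "yaw": 0.0},
  ],
  grip=-1.0,
)

```text
t: 8.68
tcp_pos: [0.5259, -0.0546, 0.2262]
tool_rot: [0.089, 0.996, -0.01, 0.019]
force: [-0.0, 0.6, -0.1]
finger_gap: 1.003
```

Run:
```python
from h import *
import pickle
c,s=wcal();im=manip.snapshot("wrist");pickle.dump(c,open("w4.pkl","wb"));cv2.imwrite("pics/w4.png",im)
cv2.imwrite("pics/w4b.png",cv2.resize(im,(800,600)))
p=s["tcp_pos"]*1000
print(s["t"],p,p[0]*.9816-p[1]*.191,p[0]*.191+p[1]*.9816,s["force"])
```

```text
8.675 [525.90372248 -54.57647579 226.18490879] 526.6512008676441 46.87534235586956 [-0.03765046  0.57110447 -0.06627701]
```

View pics/w4b.png

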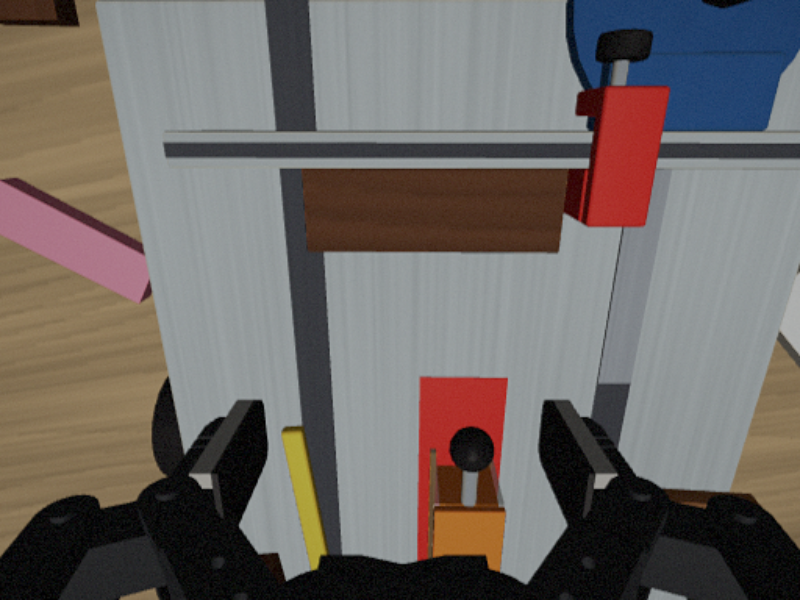

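Run:
```python
from h import *
import pickle
c=pickle.load(open("w4.pkl","rb"));im=cv2.imread("pics/w4.png")
def P(u,v,z): return on(c,u*.64-.18,v*.64-.18,z)[:2]
L=P(166,167,.164);R=P(795,167,.164);d=R-L;v=d/np.linalg.norm(d);u=np.array([v[1],-v[0]])
print(np.degrees(np.arctan2(*v[::-1])))
f=lambda p:np.round([p@u*1000,p@v*1000],1)
print("stop top",f(P(584,224,.173)),f(P(645,225,.173)));print("fence",f(L),f(R))
for q in((307,250),(559,251.5)):print("blank",f(P(*q,.143)))
print("knob",f(P(471.5,449.5,.17)),on(c,471.5*.64,449.5*.64,.17))
for y in (135,145,155,160): print(y,im[y,350:378].tolist()[::2])
cv2.imwrite("pics/w4c.png",cv2.resize(im[95:170,325:425],None,fx=6,fy=6,interpolation=cv2.INTER_CUBIC))
```

```text
79.86508433080634
stop top [477.9 110.7] [478.3 135. ]
fence [456.6 -58.8] [456.6 194.7]
blank [496.6  -8.3]
blank [497.  111.5]
knob [590.2  71.6] [ 0.5937671  -0.03322288  0.17      ]
135 [[36, 45, 76], [38, 50, 79], [24, 43, 74], [34, 53, 77], [36, 48, 80], [24, 41, 78], [3, 6, 53], [3, 7, 55], [5, 13, 58], [2, 6, 55], [18, 13, 78], [38, 43, 164], [0, 3, 48], [11, 19, 119]]
145 [[26, 45, 69], [30, 47, 70], [27, 44, 73], [19, 40, 65], [17, 35, 64], [160, 157, 150], [159, 157, 151], [160, 158, 153], [160, 157, 151], [160, 158, 153], [158, 157, 151], [156, 154, 148], [160, 158, 151], [122, 119, 132]]
155 [[30, 46, 74], [32, 47, 74], [33, 46, 76], [28, 45, 75], [129, 131, 131], [158, 157, 151], [161, 160, 153], [161, 159, 153], [158, 156, 150], [155, 155, 148], [158, 158, 151], [158, 155, 150], [157, 155, 149], [157, 156, 148]]
160 [[29, 44, 71], [26, 42, 69], [28, 42, 70], [19, 36, 63], [157, 157, 150], [158, 156, 149], [158, 160, 152], [159, 159, 154], [157, 155, 150], [152, 150, 145], [158, 157, 151], [159, 159, 151], [154, 153, 148], [157, 155, 150]]
```

View pics/w4c.png

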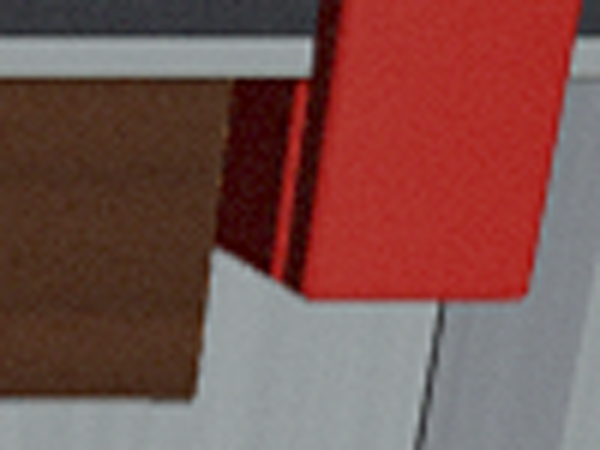

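The blank is home: 40.2 mm from the fence to its far side, its end in line with the stop's face, and no gap visible. Next is the knob, at about (0.593,-0.034,0.170).

Emit:
send_rows(
  commands=[
    {"delta_pos": [3.4, 1.0, 0.0], "yaw": 0.0},
    {"delta_pos": [3.3, 1.0, 0.0], "yaw": 0.0},
    {"delta_pos": [0.0, 0.0, 0.0], "yaw": 0.0},
  ],
)

```text
t: 9.1
tcp_pos: [0.5889, -0.0328, 0.2196]
tool_rot: [0.089, 0.996, -0.008, 0.011]
force: [-0.8, 0.4, 1.2]
finger_gap: 1.0
```

Emit:
send_rows(
  commands=[
    {"delta_pos": [0.3, -0.1, -3.0], "yaw": 0.0},
    {"delta_pos": [0.1, 0.0, -3.0], "yaw": 0.0},
    {"delta_pos": [0.0, 0.0, -1.0], "yaw": 0.0},
    {"delta_pos": [0.0, 0.0, 0.0], "yaw": 0.0},
  ],
)

```text
t: 9.6
tcp_pos: [0.5865, -0.0333, 0.1437]
tool_rot: [0.089, 0.996, -0.008, 0.004]
force: [0.2, 0.0, 0.3]
finger_gap: 1.003
```

Run:
```python
from h import *
c,s=wcal();im=manip.snapshot("wrist");t=manip.snapshot("scene")
p=proj(manip.get_calibration("scene"),[.592,-.034,.17]);x,y=int(p[0]),int(p[1])
b=cv2.resize(t[y-50:y+50,x-66:x+67],(400,300),interpolation=cv2.INTER_CUBIC)
cv2.imwrite("pics/m5.png",np.hstack([cv2.resize(im,(400,300)),b]));print(s["tcp_pos"],s["force"],s["tool_rot"])
```

```text
[ 0.58653763 -0.03328506  0.14371346] [0.16299678 0.02020943 0.26993672] [ 0.08870894  0.99601793 -0.00795055  0.00397354]
```

View pics/m5.png

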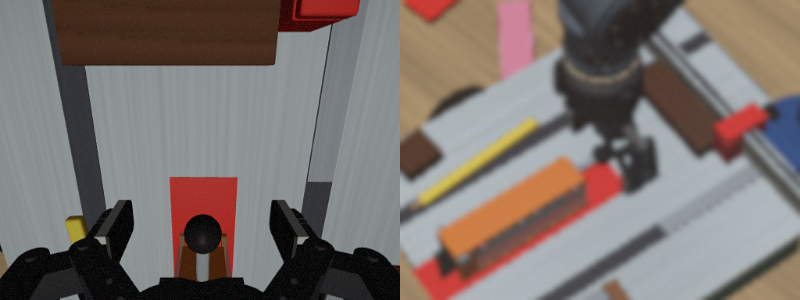

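The knob sits centred between the open fingers (202,235). I'll nudge the tool, then close.

Emit:
send_rows(
  commands=[
    {"delta_pos": [0.6, -0.1, 0.5], "yaw": 0.0},
    {"delta_pos": [0.0, 0.0, 0.0], "yaw": 0.0},
  ],
)

```text
t: 9.95
tcp_pos: [0.5955, -0.0349, 0.1526]
tool_rot: [0.089, 0.996, -0.009, 0.008]
force: [-1.1, 0.9, -0.2]
finger_gap: 0.999
```

Emit:
send_rows(
  commands=[
    {"delta_pos": [0.0, 0.0, 0.0], "yaw": 0.0},
    {"delta_pos": [0.0, 0.0, 0.0], "yaw": 0.0},
    {"delta_pos": [0.0, 0.0, 0.0], "yaw": 0.0},
    {"delta_pos": [0.0, 0.0, 0.0], "yaw": 0.0},
    {"delta_pos": [0.0, 0.0, 0.0], "yaw": 0.0},
  ],
  grip=1.0,
  force=30,
)

```text
t: 10.58
tcp_pos: [0.5961, -0.0341, 0.154]
tool_rot: [0.089, 0.996, -0.008, 0.009]
force: [-0.5, 0.2, -0.2]
finger_gap: 0.231
```

Emit:
send_rows(
  commands=[
    {"delta_pos": [0.06, -0.01, 1.4], "yaw": 0.0},
    {"delta_pos": [0.17, -0.03, 1.4], "yaw": 0.0},
    {"delta_pos": [0.28, -0.05, 1.37], "yaw": 0.0},
    {"delta_pos": [0.0, 0.0, 0.0], "yaw": 0.0},
  ],
)

```text
t: 11.08
tcp_pos: [0.6017, -0.0352, 0.1986]
tool_rot: [0.089, 0.996, -0.008, 0.009]
force: [0.3, 0.1, -2.3]
finger_gap: 0.235
```

Emit:
send_rows(
  commands=[
    {"delta_pos": [0.45, -0.08, 1.45], "yaw": 0.0},
    {"delta_pos": [0.57, -0.1, 1.4], "yaw": 0.0},
    {"delta_pos": [0.7, -0.13, 1.35], "yaw": 0.0},
    {"delta_pos": [0.8, -0.15, 1.3], "yaw": 0.0},
    {"delta_pos": [0.4, -0.08, 0.55], "yaw": 0.0},
    {"delta_pos": [0.0, 0.0, 0.0], "yaw": 0.0},
  ],
)

```text
t: 11.82
tcp_pos: [0.6299, -0.0402, 0.2583]
tool_rot: [0.089, 0.996, -0.008, 0.007]
force: [0.2, 0.6, -3.3]
finger_gap: 0.231
```

Run:
```python
from h import *
s=manip.sense();print(s["tcp_pos"],s["force"],s["finger_gap"])
t=manip.snapshot("scene");im=manip.snapshot("wrist");cv2.imwrite("pics/s6.png",t)
p=proj(manip.get_calibration("scene"),s["tcp_pos"]);x,y=int(p[0]),int(p[1])
b=cv2.resize(t[y-50:y+70,x-80:x+80],(400,300),interpolation=cv2.INTER_CUBIC)
cv2.imwrite("pics/m6.png",np.hstack([cv2.resize(im,(400,300)),b]))
```

```text
[ 0.62986103 -0.04023552  0.25831499] [ 0.1745317   0.62062711 -3.29386834] 0.23099789636013726
```

View pics/m6.png

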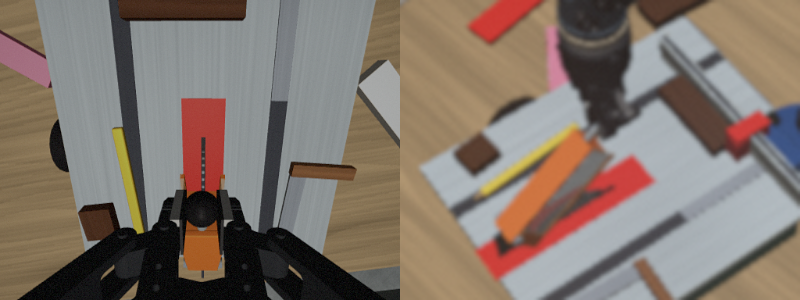

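Emit:
send_rows(
  commands=[
    {"delta_pos": [0.75, -0.14, 1.0], "yaw": 0.0},
    {"delta_pos": [0.7, -0.12, 0.7], "yaw": 0.0},
    {"delta_pos": [0.0, 0.0, 0.0], "yaw": 0.0},
    {"delta_pos": [0.0, 0.0, 0.0], "yaw": 0.0},
    {"delta_pos": [0.0, 0.0, 0.0], "yaw": 0.0},
  ],
)

```text
t: 12.55
tcp_pos: [0.6436, -0.0427, 0.2749]
tool_rot: [0.089, 0.996, -0.007, 0.005]
force: [-0.0, 0.8, -2.2]
finger_gap: 0.233
```

Run:
```python
from h import *
import pickle
c,s=wcal();print(s["tcp_pos"],s["force"],s["finger_gap"],np.arcsin((s["tcp_pos"][2]-.154)/.175))
im=manip.snapshot("wrist");t=manip.snapshot("scene");cv2.imwrite("pics/s7.png",t);cv2.imwrite("pics/w7.png",im);pickle.dump(c,open("w7.pkl","wb"))
cv2.imwrite("pics/w7b.png",cv2.resize(im,(800,600)))
sc=manip.get_calibration("scene")
# ball blob in wrist, compare with expected
g=s["tcp_pos"]+np.array([0,0,.019]);print("grasp px wrist(800)",np.array(proj(c,g))/.64)
```

```text
[ 0.64364502 -0.04269448  0.27485039] [-0.0256164   0.77929114 -2.15857823] 0.23262818135722735 0.7622818724587799
grasp px wrist(800) [401.7078892  433.35140101]
```

View pics/w7b.png

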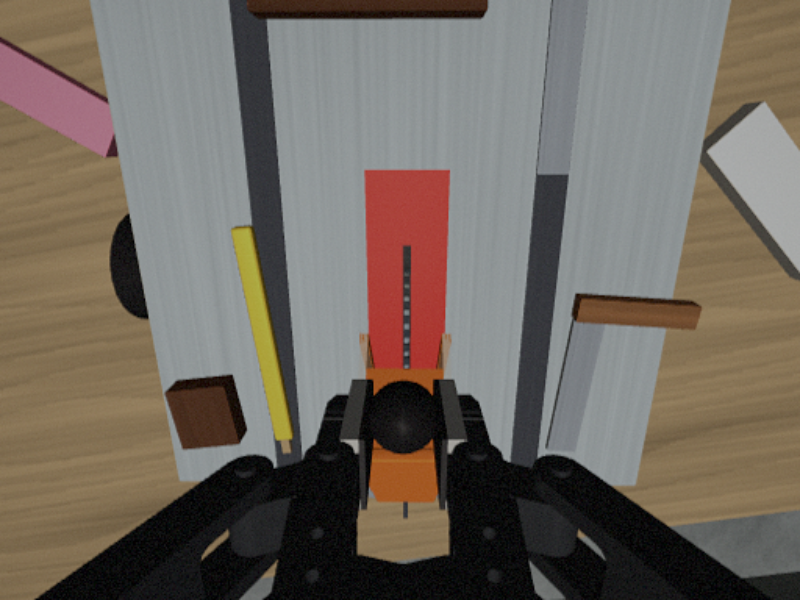

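Emit:
send_rows(
  commands=[
    {"delta_pos": [0.25, -0.05, 0.25], "yaw": 0.0},
    {"delta_pos": [0.0, 0.0, 0.0], "yaw": 0.0},
    {"delta_pos": [0.0, 0.0, 0.0], "yaw": 0.0},
    {"delta_pos": [0.0, 0.0, 0.0], "yaw": 0.0},
    {"delta_pos": [0.0, 0.0, 0.0], "yaw": 0.0},
    {"delta_pos": [0.0, 0.0, 0.0], "yaw": 0.0},
  ],
)

```text
t: 13.4
tcp_pos: [0.6459, -0.0431, 0.2772]
tool_rot: [0.089, 0.996, -0.007, 0.004]
force: [-0.0, 0.7, -1.8]
finger_gap: 0.23
```

Run:
```python
from h import *
s=manip.sense();print(s["t"],s["tcp_pos"],s["force"],s["finger_gap"],np.abs(s["qd"]).max(),"theta",np.arcsin((s["tcp_pos"][2]-.154)/.175))
sc=manip.get_calibration("scene");t=manip.snapshot("scene")
p=proj(sc,[.48,-.03,.143]);x,y=int(p[0]),int(p[1])
cv2.imwrite("pics/s8.png",cv2.resize(t[y-60:y+90,x-140:x+60],(800,600),interpolation=cv2.INTER_CUBIC))
```

```text
13.4 [ 0.64592946 -0.04312529  0.27718064] [-0.03211087  0.74581439 -1.80649317] 0.23028132495814144 0.0020194412150153105 theta 0.7808583360040061
```

View pics/s8.png

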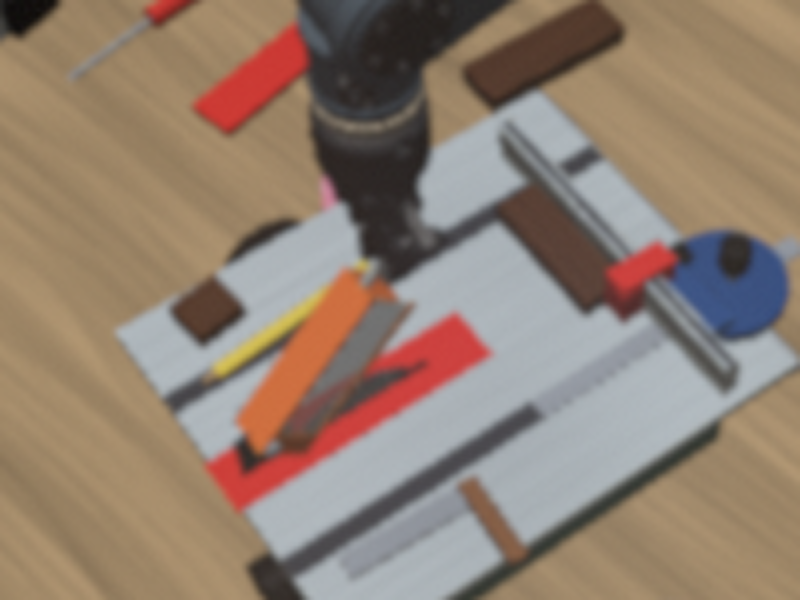

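The picture shows the guard held open by its knob (375,270) and the blank lying against the fence and the stop (555,245). Nothing else has moved.

```bash
python3 -c "
from station import manip
print(manip.sign_off())"
```

```text
the job is handed in; nothing more can be done
None
```

The blank is home against the fence and the stop. The gripper is holding the guard by its ball knob at about 45 degrees open. I handed the job in at 13.4 s on the robot's clock; it gave no verdict.

- **Blank:** I pushed it flat to the fence, then along to the stop. The second push left it about 1.5 degrees off the fence, so I squared it again with a two-finger push. A close wrist picture then put its far side 40.2 mm from the fence (it is 40 mm wide) and its end within about 1 mm of the stop's face.
- **Guard:** I gripped the knob and raised it along its arc. The angle works out at 0.78 rad (44.7 degrees) from the arm's height, since the joint itself can't be read. The arm is still, with about 1.8 N of downward load on it.
- **Other things:** In the last picture the things on the saw's table look unmoved, and so do the screwdriver and push stick. The glue, jug and tape were outside that view, but the arm felt no contact near them. I saw no contact with the blade.
- **Disagreements:** Estimates of positions along the fence differed by about 9 mm between wrist pictures because of small errors in the fence angle. I therefore relied on contact and on comparisons within one picture. The finger opening also read about 2 mm less than the 22 mm ball, but the grip held without slipping.

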